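# Clear the beam stop and hold the lamp shutter half open

## Task

On the white lamp unit, first pull the beam-stop rod on its side by the upright metal paddle all the way out to its stop, where it stays by itself. Then slide the sprung shutter on top of the unit by its upright fin until the light window is half uncovered (half of the shutter's travel), never letting it go beyond three quarters, and keep holding it there: the program finishes while the gripper still holds the shutter against its spring. Do not shift or knock over the bottles, beaker and vial around the unit.

Things in the scene. Friction and masses are not known exactly. Their poses are not given: they have to be found in the camera images.
- lamp_unit: White instrument case fixed to the bench, 180 (its x) x 260 (its y) x 90 mm high, at a different place and yaw each time. Origin: centre of its underside on the bench; z up; its front (black strip) faces its own -x, towards the robot. The shutter slides on its top, the stop rod comes out of its -y side. Nothing fixed on it is higher than 97 mm except fin (136 mm) and paddle (132 mm)
- shutter_fin (a point): Grasp point on the shutter's upright aluminium fin, 120 mm above the bench, 16 mm below the fin's top. The fin is 12 mm thick along the lamp unit's y (sliding direction), 34 mm wide along its x; its low foot ends at 98 mm above the bench. Moves with the shutter, axes as the lamp unit's. Closed: x -15, y -13 mm in the lamp unit's frame
- window (a point): Centre of the light window on the case's top, 50 (lamp unit's x) x 60 (y) mm, x -15, y -45 mm in its frame; fixed, hidden under the dark steel shutter plate (70 mm along y) when closed. On the case in front of the plate, three black tick lines at y -75, -45 (the long one) and -15 mm: the plate's right-hand (-y) edge stands at them when closed, half open, fully open
- shutter (a joint): Shutter opening in m: 0 closed (starts here), 0.030 half open, 0.060 fully open; opening moves the fin towards the lamp unit's +y. A spring closes it: 3 N when closed, 7.5 N at half, 12 N fully open, so it springs shut if let go
- rod_paddle (a point): Grasp point on the upright metal paddle at the beam-stop rod's end, 119 mm above the bench (above the case's top), 13 mm below the paddle's top. The paddle is 12 mm thick along the lamp unit's y (pulling direction), 30 mm wide along its x. Moves with the rod, axes as the lamp unit's. Rod in: x -10, y -182 mm in the lamp unit's frame, inner face 46 mm from the case's side
- stop_rod (a joint): How far the beam-stop rod is pulled out, m: 0 in, 0.040 out at its stop; pulling out moves the paddle towards the lamp unit's -y. Starts between 0 and 0.012. It is sprung (up to 4 N) with a 5 N friction brake: pulling takes 6 to 9 N and it stays where it is left
- solvent_bottle: Amber glass bottle with cap, 76 mm diameter, 190 mm high, standing behind the lamp unit or beside its +y side; origin at the centre of its underside
- clear_bottle: Clear glass bottle with cap, 68 mm diameter, 150 mm high, standing behind the lamp unit or beside its +y side; origin at the centre of its underside
- beaker: Empty glass beaker, 72 mm diameter, 90 mm high, standing beside the lamp unit's +y side or behind it; origin at the centre of its underside
- vial: Small amber vial with white cap, 22 mm diameter, 34 mm high, standing on top of the lamp unit at its far (+x, +y) corner; origin at the centre of its underside

How it is judged:
By the outcome, as a careful person would: the job done as asked, in the order asked, and still so for the second after the job is handed in, while the arm keeps its last pose, push and grip.
It also fails if it takes over 48 s, if anything falls off the work surface, if the arm or the gripper's body presses on something with over 40 N, if the wrist force passes 120 N, or if a joint passes its speed limit or range.

## Robot

A 6-joint arm with a two-finger parallel gripper is mounted at the origin on the work surface. World frame = base frame: x ahead of the robot, y to its left, z up, the work surface at z = 0. Lengths are in m, angles in rad, forces in N, time in s.
With the tool pointing down it reaches from about 0.3 to 0.875 m from the base axis. Payload 6.4 kg.
Tool frame: the origin (TCP) lies at the very end of the fingers, on their centre line; the grasp point (between the pads) lies 19 mm behind it; x points along the fingers, y is the direction in which the jaws open and shut, and the axes are right-handed (so a half turn about x gives the same grasp; the last joint's range is limited). The gripper opens to 85 mm and grips with 20 to 120 N. Pads are 22 mm wide; open, the fingers measure 114 mm over their backs; the gripper's body (76 mm by 85 mm) begins 54 mm behind the grasp point. The pads swing forward as they close: fully open they stand 13 mm farther back than shut.
Start: joints at [-1.437, 0.181, 1.607, -0, 1.354, -0.206], TCP at [0.192, -0.542, 0.231] pointing down, gripper open.
Joint ranges: [-2.99, 2.99], [-0.89, 2.07], [0.3, 2.58], [-1.14, 4.28], [0, 2.63], [-3.12, 3.12]. Speed limits (rad/s): [2.57, 2.57, 3.01, 3.14, 3.14, 3.14].

## Interface

Orientations are given as a unit quaternion [w, x, y, z].
In Python, from bench import status, optics, hand_in gives the robot as it stands. The module is installed in compiled form; this text tells all that it offers.
- The arm moves only by the shell command python3 -m jog 'ROWS'. ROWS is JSON, one flat list of numbers, 5 for each row, row after row: the shift along the tool's x, y, z in mm, then the turn about the tool's x in degrees, then the opening in per cent of the stroke, from 0 (shut) to 100 (fully open). In form: [tx, ty, tz, yaw, gripper, tx, ty, tz, yaw, gripper, ...]. A call has exactly 5 rows; each row is the pose to reach, as a shift and turn from the pose commanded when the call began, along the tool's axes at that moment; what a row does not reach only later rows make up. A row lasts 1/10 s, in which the tool goes at most 50 mm and 8.59 degrees, less where a joint would pass 70% of its speed; a pose out of reach is approached as far as the arm can. A call with a gripper value outside its range is refused whole. The fingers move at their own pace and stop on an object; the grip force is fixed at half the most. Time passes only in rows, so rows that repeat a pose let the fingers close, or fill a call up. It gives the time, the measured TCP pose, the force and the opening at its end, in the units of the state.
- status.get_obs(): the state, without advancing time (a new reading comes with each control period).
- optics.camera(name): name is "scene" or "top" or "wrist"; returns the picture (420x560x3 uint8, red, green, blue); there is no depth.
- optics.get_calibration(name): a dict with "vertical_fov" (degrees; the focal length in pixels is half the picture's height over the tangent of half this angle, whatever the lens; pixels are square), "cx", "cy" (the principal point, pixels), "extrinsics" (4x4, takes a point from camera to world coordinates). Camera axes: x right, y up, looking along -z (the intrinsics and any distortion apply to the point x, -y, -z); pixel columns grow to the right and rows downward; lengths in m; the calibration is good to about 2 mm. A picture is of the moment at which its call begins: read the wrist's pose just before it. get_calibration takes no time and is no camera call; for the wrist camera it gives the pose at the moment of the call.
- hand_in(): hands the job in, once; it reports no verdict.
The state is a dict: "time_s": time; "q": joint angles; "dq": joint speeds; "joint_efforts": joint torques, N m; "eef_pos": TCP position; "eef_rot": TCP orientation; "wrist_force": force on the tool from outside, world axes, zero at the start; "torque": the same for the moment, N m; "opening": opening from 0.0 (shut) to 1.0 (fully open).
Only numpy, scipy, OpenCV 4.12 (cv2) and the standard library are available. Lean on these libraries where they do the work, as an engineer would, in place of code of your own. Each camera call takes 0.05 s, during which the arm holds its last target. There are 200 camera calls.

## Working session

There is one attempt and no reset: what is moved stays moved. The work goes in short steps, Python scripts to look and compute and a shell command to move; the robot and the scene stay as the last step left them, time stands still between calls to the robot, and variables do not carry over. Pictures are saved under pics/ and viewed, on a budget of 10 in all, crops included, one or two more only if the job needs it, and the job is handed in when it is done.

```bash
mkdir -p pics; python3 - <<'E'
from bench import status, optics
import cv2,numpy as np
o=status.get_obs();print({k:np.round(v,4).tolist() for k,v in o.items()})
for n in("scene","top"):
    c=optics.get_calibration(n);print(n,{k:(np.round(v,4).tolist() if not isinstance(v,str) else v) for k,v in c.items()})
    cv2.imwrite(f"pics/{n}0.png",optics.camera(n)[:,:,::-1])
print(optics.get_calibration("wrist"))
E
```

```text
{'time_s': 0.0, 'q': [-1.4373, 0.1815, 1.608, 0.0, 1.3538, -0.2063], 'dq': [0.0011, -0.0015, -0.0001, 0.0002, -0.0009, 0.0001], 'joint_efforts': [-0.0015, -44.4866, -35.1346, -0.0003, 0.0092, -0.0], 'eef_pos': [0.1916, -0.5416, 0.2304], 'eef_rot': [0.119, 0.697, 0.1202, -0.6969], 'wrist_force': [0.0084, 0.748, -0.2587], 'torque': [0.0052, -0.0239, 0.0346], 'opening': 1.0015}
scene {'vertical_fov': 45.0217, 'cx': 287.9018, 'cy': 210.6886, 'extrinsics': [[-0.0395, -0.6128, 0.7892, 1.3822], [0.9992, -0.0174, 0.0365, 0.1509], [-0.0087, 0.79, 0.613, 0.6889], [0.0, 0.0, 0.0, 1.0]]}
top {'vertical_fov': 47.7574, 'cx': 289.1945, 'cy': 213.0139, 'extrinsics': [[-0.0276, 0.9973, -0.0685, 0.556], [-0.9995, -0.0264, 0.0171, 0.1261], [0.0153, 0.0689, 0.9975, 0.9454], [0.0, 0.0, 0.0, 1.0]]}
{'vertical_fov': 67.72085547850996, 'cx': 285.66963626710884, 'cy': 212.09222113090755, 'extrinsics': array([[ 0.33367451,  0.90031274,  0.27946073,  0.26247249],
       [-0.94268688,  0.31919767,  0.09723318, -0.51814169],
       [-0.00166295, -0.29588819,  0.95522113,  0.37211734],
       [ 0.        ,  0.        ,  0.        ,  1.        ]])}
```

View pics/top0.png

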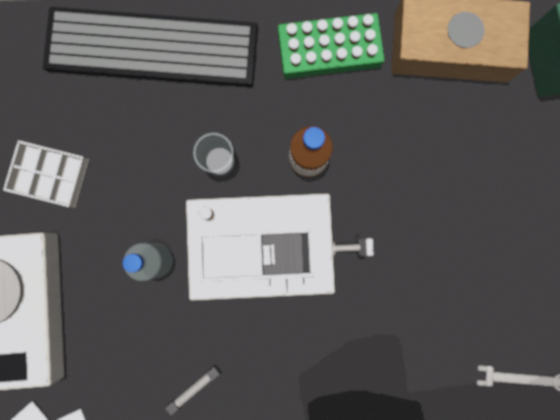

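View pics/scene0.png

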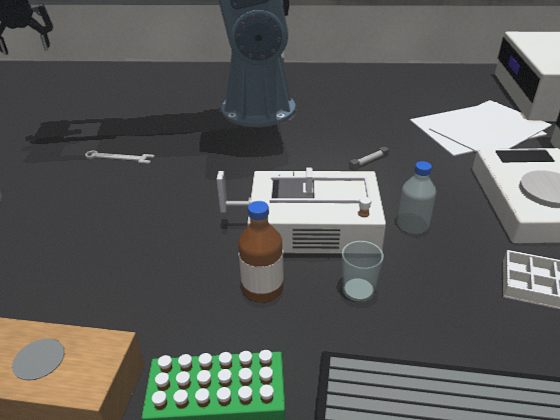

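The top view shows the case at about (187–334, 195–299), the fin near (268,254) and the paddle near (367,247). The bottles and beaker are behind it and on its +y side. Next I'll measure these.

```bash
cat > h.py <<'E'
import numpy as np,cv2
from bench import status,optics
def cal(n):
    c=optics.get_calibration(n);return c,210/np.tan(np.radians(c["vertical_fov"]/2))
def ray(n,p,z,cf=None):
    c,f=cf or cal(n);E=np.array(c["extrinsics"])
    p=np.atleast_2d(p).astype(float)
    d=np.c_[(p[:,0]-c["cx"])/f,-(p[:,1]-c["cy"])/f,-np.ones(len(p))]@E[:3,:3].T
    o=E[:3,3];return o+d*((z-o[2])/d[:,2])[:,None]
def proj(n,P,cf=None):
    c,f=cf or cal(n);E=np.array(c["extrinsics"])
    q=(np.atleast_2d(P)-E[:3,3])@E[:3,:3]
    return np.c_[c["cx"]-f*q[:,0]/q[:,2],c["cy"]+f*q[:,1]/q[:,2]]
E
python3 - <<'E'
from h import *
im=cv2.imread("pics/top0.png")
m=((im.min(2)>140)).astype(np.uint8)*255
m=cv2.morphologyEx(m,cv2.MORPH_CLOSE,np.ones((9,9)))
m=cv2.morphologyEx(m,cv2.MORPH_OPEN,np.ones((9,9)))
for c in cv2.findContours(m,0,2)[0]:
    x,y,w,h=cv2.boundingRect(c)
    if 100<x<250 and w>100:
        W=ray("top",c[:,0],.09)[:,:2]
        r=cv2.minAreaRect((W*1000).astype(np.float32));print(x,y,w,h,r)
        print(cv2.boxPoints(r))
g=cv2.resize(im[180:310,170:390],None,fx=3.6,fy=3.6,interpolation=cv2.INTER_CUBIC)
cv2.imwrite("pics/crop0.png",g)
E
```

```text
186 194 148 106 ((556.7202758789062, 165.0931396484375), (180.16368103027344, 262.1816711425781), 1.0535317659378052)
[[464.24332  294.50552 ]
 [469.064     32.368164]
 [649.19727   35.680756]
 [644.3766   297.8181  ]]
```

View pics/crop0.png

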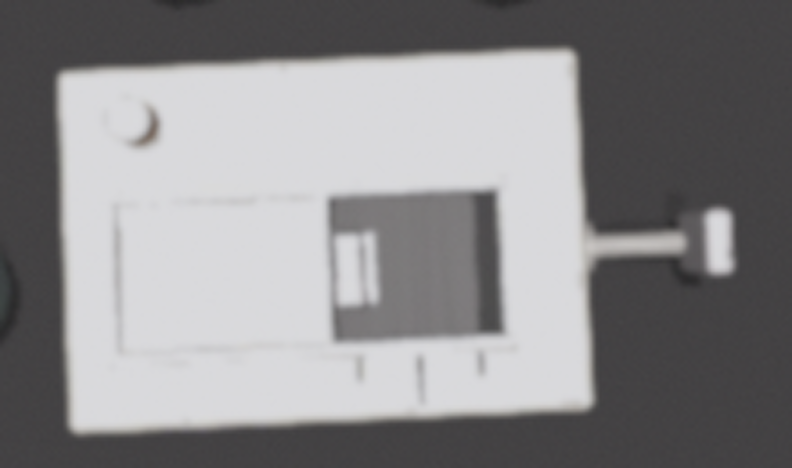

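```bash
cat >> h.py <<'E'
C=np.array([.5567,.1651]);yaw=np.radians(1.05)
R2=np.array([[np.cos(yaw),-np.sin(yaw)],[np.sin(yaw),np.cos(yaw)]])
def L(x,y,z): return np.r_[C+R2@[x/1e3,y/1e3],z/1e3]
from scipy.spatial.transform import Rotation as Ro
def tool():
    o=status.get_obs();q=o["eef_rot"];return o,np.array(o["eef_pos"]),Ro.from_quat([q[1],q[2],q[3],q[0]]).as_matrix()
def shift(P):
    o,p,R=tool();return np.round((np.array(P)-p)@R*1000,1)
def toL(P): return np.r_[(np.array(P)[:2]-C)@R2,P[2]]*1000
E
python3 - <<'E'
from h import *
print("fin top pred crop",(proj("top",[L(-15,-13,136),L(-15,-7,136),L(-15,-19,136)])-[170,180])*3.6)
im=cv2.imread("pics/top0.png")
for nm,(x0,x1,y0,y1),z in(("paddle",(360,385,230,265),.132),):
    m=(im[y0:y1,x0:x1].min(2)>170).astype(np.uint8);c=max(cv2.findContours(m,0,2)[0],key=cv2.contourArea)
    W=ray("top",c[:,0]+[x0,y0],z);print(nm,[np.round(toL(w),1) for w in (W.min(0),W.max(0),(W.min(0)+W.max(0))/2)])
o,p,R=tool();print(R.round(3));print("yaw of tool y deg",np.degrees(np.arctan2(R[1,1],R[0,1])))
for t in (L(-10,-188,190),L(-10,-188,100)):print(t,shift(t))
# obstacles rough
print("vial",toL(ray("top",[206,213],.124)[0]),"amber cap",toL(ray("top",[314,138],.19)[0]),"clear",toL(ray("top",[133,263],.15)[0]),"beaker",toL(ray("top",[214,153],.09)[0]))
E
```

```text
fin top pred crop [[349.14525699 268.17706451]
 [336.4346088  268.7659786 ]
 [361.85242729 267.58831157]]
paddle [array([ -24.2, -193.5,  132. ]), array([   3.5, -183.3,  132. ]), array([ -10.3, -188.4,  132. ])]
[[-0.     0.333 -0.943]
 [ 0.002 -0.943 -0.333]
 [-1.    -0.002 -0.   ]]
yaw of tool y deg -70.53011067545415
[ 0.55014677 -0.02305168  0.19      ] [  41.2 -369.3 -510.9]
[ 0.55014677 -0.02305168  0.1       ] [ 131.2 -369.2 -510.9]
vial [ 61.17880551  89.73878518 124.        ] amber cap [169.73041085 -98.55403102 190.        ] clear [-18.56437011 209.26339638 150.        ] beaker [172.47796187  76.86524641  90.        ]
```

The fin prediction from the case pose matches the picture. The paddle is at y −188, so the rod is about 6 mm out. Now I'll move.

```bash
python3 -m jog '[0,-28,-40,4,100, 0,-56,-80,9,100, 0,-84,-120,14,100, 0,-112,-160,18.4,60, 0,-140,-200,18.4,60]'; python3 -c "
from h import *
o,p,R=tool();print(p,np.degrees(np.arctan2(R[1,1],R[0,1])),shift(L(-10,-188,200)))"
```

```text
time_s: 0.6
eef_pos: [0.3342, -0.3416, 0.2309]
eef_rot: [-0.005, -0.707, -0.006, 0.707]
wrist_force: [1.0, -0.6, -0.4]
opening: 0.692
[ 0.33415821 -0.34156664  0.23094628] -89.0903024652837 [  31.1 -315.  -221. ]
```

```bash
python3 -m jog '[0,-40,-28,0,60, 4,-80,-56,0,60, 8,-120,-84,0,60, 12,-160,-112,0,60, 15,-200,-140,0,60]'; python3 -m jog '[2,-38,-27,0,60, 5,-76,-54,0,60, 10,-114,-80,0,60, 15,-115,-81,0,60, 15,-115,-81,0,60]'; python3 - <<'E'
from h import *
cf=cal("wrist");o,p,R=tool();im=optics.camera("wrist")[:,:,::-1].copy()
print(p,R.round(4),o["q"],shift(L(-10,-188.4,100)),shift(L(-10,-188.4,95)))
print(proj("wrist",[L(-10,-188.4,132),L(-10,-188.4+6,132),L(-10,-188.4-6,132),L(-15,-13,136)],cf))
cv2.imwrite("pics/w1.png",im)
E
```

```text
time_s: 1.1
eef_pos: [0.4703, -0.1389, 0.2159]
eef_rot: [-0.007, -0.707, -0.007, 0.707]
wrist_force: [1.0, -1.1, 0.4]
opening: 0.601
time_s: 1.6
eef_pos: [0.548, -0.0231, 0.1998]
eef_rot: [-0.007, -0.706, -0.008, 0.708]
wrist_force: [-0.3, -1.1, 0.3]
opening: 0.593
[ 0.54799353 -0.02313681  0.19983316] [[-2.800e-03  2.140e-02 -9.998e-01]
 [ 4.000e-04 -9.998e-01 -2.140e-02]
 [-1.000e+00 -5.000e-04  2.800e-03]] [-2.58457910e-01  1.54354091e-01  1.70346968e+00 -3.48460372e-04
  1.28662385e+00  1.29102981e+00] [100.4  -0.7  -2.5] [105.4  -0.7  -2.5]
[[284.10445979 222.69656504]
 [275.63100044 222.66676229]
 [292.57770157 222.72636703]
 [ 33.63653823 230.44736072]]
```

View pics/w1.png

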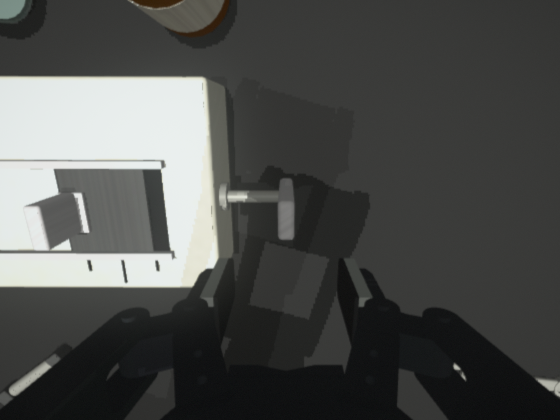

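The paddle top spans columns 278–294, within 2 px of the prediction and centred between the fingers (gap centre ≈ 287). Next I'll descend and grip.

```bash
python3 -m jog '[30,0,-2.5,0,60, 60,0,-2.5,0,60, 85,0,-2.5,0,60, 100,0,-2.5,0,60, 100,0,-2.5,0,60]'; python3 -m jog '[0,0,0,0,0, 0,0,0,0,0, 0,0,0,0,0, 0,0,0,0,0, 0,0,0,0,0]';python3 -m jog '[0,0,0,0,0, 0,0,0,0,0, 0,0,0,0,0, 0,0,0,0,0, 0,0,0,0,0]'; python3 -c "
from h import *
o,p,R=tool();print(toL(p),o['wrist_force'])"
```

```text
time_s: 2.15
eef_pos: [0.5492, -0.0252, 0.0994]
eef_rot: [-0.006, -0.706, -0.006, 0.709]
wrist_force: [0.5, -0.7, 0.7]
opening: 0.6
time_s: 2.65
eef_pos: [0.5523, -0.0244, 0.1031]
eef_rot: [0.007, 0.708, 0.006, -0.706]
wrist_force: [-2.0, 1.2, 6.5]
opening: 0.131
time_s: 3.15
eef_pos: [0.5523, -0.0244, 0.1031]
eef_rot: [0.007, 0.708, 0.006, -0.706]
wrist_force: [-1.7, 1.2, 6.8]
opening: 0.128
[  -7.86681396 -189.40784188  103.10940018] [-1.74759722  1.19275455  6.79294103]
```

Gripped: opening 0.128 ≈ 11–12 mm. Now I'll pull along tool +y, which is the lamp's −y.

```bash
python3 -m jog '[0,6,0,0,0, 0,12,0,0,0, 0,18,0,0,0, 0,24,0,0,0, 0,30,0,0,0]'; python3 -m jog '[0,2,0,0,0, 0,4,0,0,0, 0,5,0,0,0, 0,6,0,0,0, 0,6,0,0,0]'; python3 -c "
from h import *
o,p,R=tool();print(toL(p),o['wrist_force'],o['opening'])"
```

```text
time_s: 3.65
eef_pos: [0.5529, -0.0529, 0.1031]
eef_rot: [0.006, 0.708, 0.008, -0.706]
wrist_force: [-0.7, 9.6, 8.5]
opening: 0.127
time_s: 4.15
eef_pos: [0.5529, -0.0559, 0.1031]
eef_rot: [0.005, 0.708, 0.009, -0.706]
wrist_force: [-0.1, 19.4, 11.3]
opening: 0.128
[  -7.8643399  -220.88669754  103.13213672] [-0.06701768 19.43459926 11.31939421] 0.12829799923927518
```

```bash
python3 -m jog '[0,1,0,0,0, 0,2,0,0,0, 0,3,0,0,0, 0,4,0,0,0, 0,4,0,0,0]'; python3 -m jog '[0,-2,0,0,0, 0,-4,0,0,0, 0,-6,0,0,0, 0,-6,0,0,0, 0,-6,0,0,0]'; python3 -c "
from h import *
o,p,R=tool();print(toL(p),o['wrist_force'],o['opening'])"
```

```text
time_s: 4.65
eef_pos: [0.5528, -0.0563, 0.1031]
eef_rot: [0.003, 0.708, 0.011, -0.706]
wrist_force: [0.2, 34.3, 13.7]
opening: 0.128
time_s: 5.15
eef_pos: [0.5529, -0.0557, 0.1031]
eef_rot: [0.006, 0.708, 0.008, -0.706]
wrist_force: [-0.2, 11.7, 8.7]
opening: 0.127
[  -7.84584959 -220.6660872   103.13133305] [-0.15107506 11.73756332  8.66030833] 0.1271976980352118
```

The force reached 34 N with no further motion, so the rod is at its stop. Next I'll release and rise.

```bash
python3 -m jog '[0,0,0,0,30, 0,0,0,0,60, 0,0,0,0,60, 0,0,0,0,60, 0,0,0,0,60]'; python3 -m jog '[-15,0,0,0,60, -45,0,0,0,60, -75,0,0,0,60, -75,0,0,0,60, -75,0,0,0,60]'; python3 - <<'E'
from h import *
o,p,R=tool();print(toL(p),o['wrist_force'],o['opening'],np.degrees(np.arctan2(R[1,1],R[0,1])),shift(L(-15,-13,175)))
cv2.imwrite("pics/top1.png",cv2.resize(optics.camera("top")[180:310,170:390,::-1],None,fx=3.6,fy=3.6,interpolation=cv2.INTER_CUBIC))
E
```

```text
time_s: 5.65
eef_pos: [0.5517, -0.0586, 0.1012]
eef_rot: [-0.006, -0.707, -0.006, 0.707]
wrist_force: [-0.1, 0.5, 0.0]
opening: 0.604
time_s: 6.15
eef_pos: [0.5525, -0.0586, 0.1779]
eef_rot: [0.007, 0.708, 0.006, -0.706]
wrist_force: [0.1, -0.3, -0.2]
opening: 0.604
[  -8.3026064  -223.63415299  177.91534559] [ 0.12856895 -0.28849078 -0.22002616] 0.603905791353725 -88.93614144089705 [   2.7 -210.6    6.7]
```

View pics/top1.png

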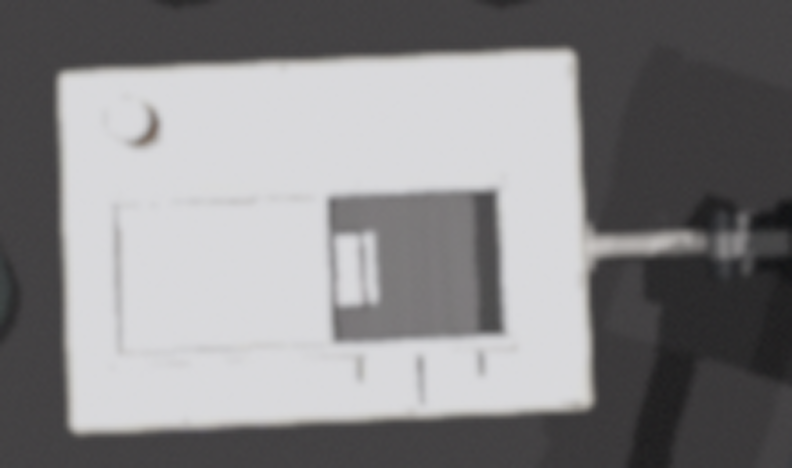

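The picture shows the case unmoved and the rod now much longer, with the paddle hidden under the gripper. I'll move over the fin and check the rod from there.

```bash
python3 -m jog '[0,-42,2,0,60, 0,-84,4,0,60, 0,-126,7,0,60, 0,-168,7,0,60, 0,-210,7,0,60]'; python3 -m jog '[0,0,0,0,60, 0,0,0,0,60, 0,0,0,0,60, 0,0,0,0,60, 0,0,0,0,60]'; python3 - <<'E'
from h import *
cf=cal("wrist");o,p,R=tool();w=optics.camera("wrist")
print(toL(p),shift(L(-15,-13,101)),o['wrist_force'])
print(proj("wrist",[L(-15,-13,136),L(-15,-7,136),L(-15,-19,136),L(-10,-222,132)],cf))
t=optics.camera("top");m=(t[230:265,360:410].min(2)>160).astype(np.uint8)
for c in cv2.findContours(m,0,2)[0]:
    W=ray("top",c[:,0]+[360,230],.132);print("padd",cv2.contourArea(c),toL((W.min(0)+W.max(0))/2))
cv2.imwrite("pics/w2.png",w[:,:,::-1])
E
```

```text
time_s: 6.7
eef_pos: [0.5395, 0.153, 0.1749]
eef_rot: [-0.007, -0.706, -0.006, 0.708]
wrist_force: [0.1, 0.3, -0.5]
opening: 0.599
time_s: 7.2
eef_pos: [0.541, 0.1503, 0.1761]
eef_rot: [-0.006, -0.707, -0.006, 0.707]
wrist_force: [0.6, 0.3, -0.5]
opening: 0.6
[-15.96483511 -14.52114834 176.13921042] [75.2 -1.4 -0.9] [ 0.58934405  0.30438349 -0.51492546]
[[280.78793886 239.29021356]
 [271.18591627 239.30025047]
 [290.39017211 239.28017643]
 [611.4854754  229.19214695]]
padd 45.0 [  -9.33885415 -186.38127446  132.        ]
padd 91.0 [ -10.12097392 -220.87755495  132.        ]
```

View pics/w2.png

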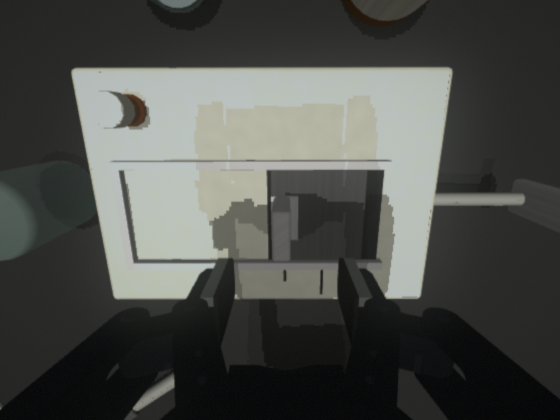

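The rod stayed out: the paddle is at y ≈ −221 in the top view. The fin top is at columns 272–291, as predicted, and between the fingers. I'll descend and grip.

```bash
python3 -m jog '[20,-1,-1,0,60, 40,-1,-1,0,60, 60,-1,-1,0,60, 72,-1,-1,0,60, 72,-1,-1,0,60]'; python3 -m jog '[0,0,0,0,20, 0,0,0,0,0, 0,0,0,0,0, 0,0,0,0,0, 0,0,0,0,0]';python3 -m jog '[0,0,0,0,0, 0,0,0,0,0, 0,0,0,0,0, 0,0,0,0,0, 0,0,0,0,0]'; python3 -c "
from h import *
o,p,R=tool();print(toL(p),o['wrist_force'],o['opening'],np.degrees(np.arctan2(R[1,1],R[0,1])))"
```

```text
time_s: 7.8
eef_pos: [0.5405, 0.1521, 0.1025]
eef_rot: [-0.006, -0.706, -0.006, 0.708]
wrist_force: [0.2, 0.1, 0.4]
opening: 0.603
time_s: 8.3
eef_pos: [0.5428, 0.1534, 0.1057]
eef_rot: [0.006, 0.708, 0.007, -0.706]
wrist_force: [-0.4, 5.0, 6.7]
opening: 0.134
time_s: 8.8
eef_pos: [0.5428, 0.1534, 0.1057]
eef_rot: [0.006, 0.708, 0.007, -0.706]
wrist_force: [-0.8, 5.7, 7.0]
opening: 0.126
[-14.13104964 -11.48377928 105.69446646] [-0.81933536  5.68676784  6.97876262] 0.12610819596647363 -88.91535727268749
```

Gripped. I'll open it gradually along tool −y, aiming for a measured fin shift of 30 mm from y = −11.5.

```bash
python3 -m jog '[0,-4,0,0,0, 0,-8,0,0,0, 0,-12,0,0,0, 0,-16,0,0,0, 0,-20,0,0,0]'; python3 -m jog '[0,-2,0,0,0, 0,-4,0,0,0, 0,-6,0,0,0, 0,-8,0,0,0, 0,-8,0,0,0]'; python3 -c "
from h import *
o,p,R=tool();print(toL(p),o['wrist_force'],o['opening'],R[:,1].round(3))"
```

```text
time_s: 9.3
eef_pos: [0.5424, 0.1709, 0.1057]
eef_rot: [0.008, 0.708, 0.006, -0.706]
wrist_force: [-2.1, -5.7, 8.1]
opening: 0.129
time_s: 9.8
eef_pos: [0.5423, 0.1788, 0.1056]
eef_rot: [0.008, 0.708, 0.006, -0.706]
wrist_force: [-2.2, -6.6, 7.8]
opening: 0.13
[-14.16539218  13.93894739 105.63811063] [-2.18059213 -6.57747701  7.83570461] 0.12958755506669534 [ 0.019 -1.     0.003]
```

```bash
python3 -m jog '[0,-1,0,0,0, 0,-2,0,0,0, 0,-3,0,0,0, 0,-4.5,0,0,0, 0,-4.5,0,0,0]'; python3 -m jog '[0,0,0,0,0, 0,0,0,0,0, 0,0,0,0,0, 0,0,0,0,0, 0,0,0,0,0]'; python3 - <<'E'
from h import *
o,p,R=tool();print(toL(p),o['wrist_force'],o['opening'])
cf=cal("wrist");w=optics.camera("wrist")[:,:,::-1];t=optics.camera("top")[:,:,::-1]
print("wrist preds tick/edge",proj("wrist",[L(-50,y,90) for y in(-75,-45,-15)]+[L(-15,-45,93)],cf).round(1))
print("top crop preds",((proj("top",[L(-50,y,90) for y in(-75,-45,-15)]+[L(0,-45,93),L(-10,-222,132)])-[170,180])*3.6).round(0))
a=cv2.resize(t[180:310,170:390],None,fx=3.6,fy=3.6,interpolation=cv2.INTER_CUBIC)
cv2.imwrite("pics/w3.png",w);cv2.imwrite("pics/t3.png",a)
E
```

```text
time_s: 10.3
eef_pos: [0.5422, 0.1831, 0.1057]
eef_rot: [0.008, 0.708, 0.005, -0.706]
wrist_force: [-1.8, -6.8, 7.3]
opening: 0.131
time_s: 10.8
eef_pos: [0.5422, 0.183, 0.1057]
eef_rot: [0.008, 0.708, 0.005, -0.706]
wrist_force: [-2.0, -6.9, 7.5]
opening: 0.129
[-14.13038847  18.1262277  105.67099657] [-1.95406928 -6.85918626  7.50102292] 0.12859632935217458
wrist preds tick/edge [[442.  313.5]
 [390.8 313.6]
 [339.6 313.7]
 [399.  261.6]]
top crop preds [[479. 331.]
 [419. 334.]
 [359. 337.]
 [415. 233.]
 [787. 237.]]
```

View pics/t3.png

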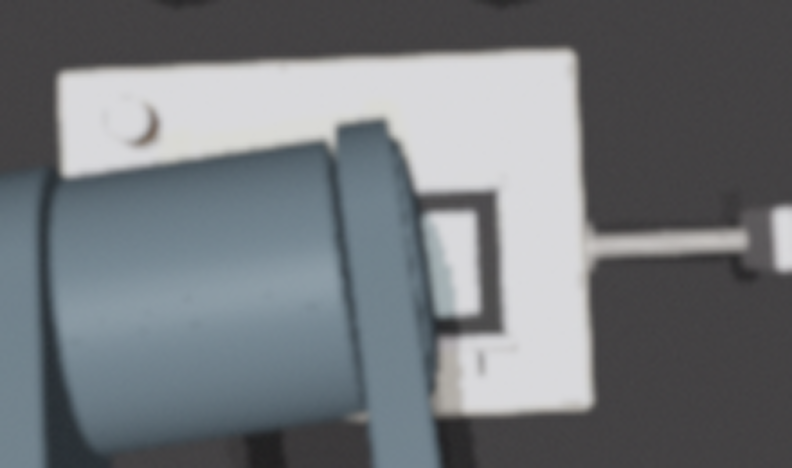

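View pics/w3.png

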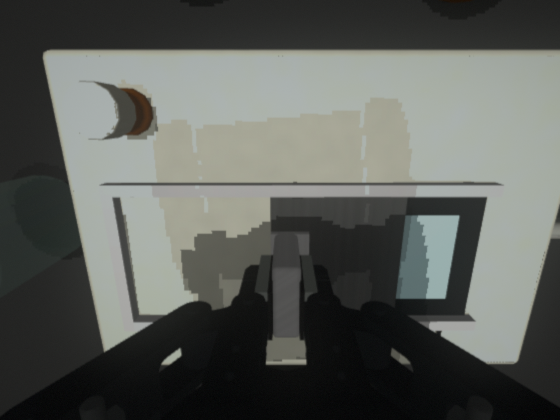

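```bash
python3 - <<'E'
from h import *
cf=cal("wrist")
w=cv2.imread("pics/w3.png")
for r in(225,250,270,285):print(r,w[r,392:412].astype(int).sum(1).tolist(),w[r,452:466].astype(int).sum(1).tolist())
for r,(a,b) in zip((225,250,270,285),((402,460),)*4):
    print(r,[toL(ray("wrist",[c,r],z,cf)[0]).round(1).tolist() for c,z in((395,.093),(400,.093),(405,.093),(460,.09),(485,.09))])
E
```

```text
225 [119, 119, 118, 124, 124, 120, 121, 120, 128, 124, 121, 134, 205, 245, 256, 256, 257, 266, 312, 325] [502, 503, 502, 502, 495, 416, 233, 142, 131, 130, 128, 130, 126, 129]
250 [113, 112, 111, 116, 113, 112, 110, 113, 127, 199, 242, 252, 254, 252, 263, 307, 320, 322, 321, 322] [487, 336, 183, 130, 122, 126, 126, 127, 128, 129, 126, 126, 127, 126]
270 [109, 107, 108, 106, 109, 108, 129, 231, 301, 315, 315, 316, 316, 317, 317, 317, 318, 317, 319, 317] [121, 119, 120, 124, 121, 123, 121, 121, 125, 125, 123, 123, 120, 129]
285 [106, 108, 103, 103, 116, 193, 240, 245, 248, 255, 299, 313, 313, 315, 314, 313, 314, 314, 312, 314] [118, 115, 118, 117, 118, 117, 119, 122, 118, 122, 118, 123, 124, 122]
225 [[6.1, -40.6, 93.0], [6.1, -43.3, 93.0], [6.1, -45.9, 93.0], [5.0, -76.5, 90.0], [5.0, -89.9, 90.0]]
250 [[-8.2, -42.1, 93.0], [-8.2, -44.8, 93.0], [-8.2, -47.5, 93.0], [-9.5, -78.9, 90.0], [-9.5, -92.6, 90.0]]
270 [[-20.1, -43.3, 93.0], [-20.1, -46.1, 93.0], [-20.1, -48.8, 93.0], [-21.7, -80.9, 90.0], [-21.7, -94.9, 90.0]]
285 [[-29.4, -44.3, 93.0], [-29.4, -47.1, 93.0], [-29.4, -49.9, 93.0], [-31.2, -82.5, 90.0], [-31.2, -96.7, 90.0]]
```

The plate edge measures y = −45.4 at all four sampled rows. The window edge, known to be at −75, reads −75.4, so the shutter is open about 30 mm and holding steady.

```bash
python3 -c "
from bench import hand_in;print(hand_in())"
```

```text
the job is handed in; nothing more can be done
None
```

The job is handed in: the rod is out at its stop and the gripper is still holding the shutter half open. It took about 11 s of the 48 s allowed.

- **Beam-stop rod:** I pulled it by the paddle until the force rose to 34 N with no further motion, then let it go. After release, the top camera put the paddle at y ≈ −221 mm, against a nominal −222 mm. That 1 mm gap is within the calibration error, and the rod stayed out in the later pictures.
- **Shutter:** The arm's own reading gave 29.6 mm of travel. The wrist camera put the plate edge at −45.4 mm, and the window edge known to be at −75 mm read −75.4 mm. Correcting for that offset gives about 30 mm, which is half open. The position was steady over the last 0.5 s, with about 7 N of spring force. No reading along the way was higher than this, so it stayed well below three quarters.
- **Other items:** The vial and case had not moved in the last top picture. The arm stayed well clear of the bottles and the beaker, but I did not re-measure their positions at the end.
- **Unexplained:** At each grip the tool rose about 3 mm with roughly 7 N upward, probably from the fingers swinging forward as they close. It did not affect the result.

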